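Fit the bayonet lamp in the raking-light foot

ROBOT

A 6-joint arm with a two-finger parallel gripper is mounted at the origin on the work surface. World frame = base frame: x ahead of the robot, y to its left, z up, the work surface at z = 0. Lengths are in m, angles in rad, forces in N, time in s.
With the tool pointing down it reaches from about 0.4 to 0.825 m from the base axis. Payload 7 kg.
Tool frame: the origin (TCP) lies between the finger pads; the fingertips stand 8 mm ahead of it and the grasp point (between the pads) lies 11 mm behind it (arm.finger_overhang is the distance from the TCP to the fingertips, in m); z points along the fingers, y is the line along which they close (so a half turn about z gives the same grasp; the last joint's range is limited). The gripper opens to 88 mm and grips with 3 to 60 N. Pads are 19 mm wide; open, the fingers measure 130 mm over their backs; the gripper's body (78 mm by 193 mm) begins 47 mm behind the grasp point.
Start: joints at [-0.942, 0.359, 0.012, 0, -1.224, -0.288], TCP at [0.226, -0.636, 0.21] pointing down, gripper open.
Joint ranges: [-3.07, 3.07], [-1.43, 2.12], [-1.02, 1.25], [-3.03, 1.67], [-3.05, -0], [-3.03, 3.03]. Speed limits (rad/s): [2.39, 2.39, 3.01, 3.14, 3.14, 3.14].

INTERFACE

Orientations are given as [roll, pitch, yaw] about the fixed x, y, z axes, in that order (R = Rz(yaw) Ry(pitch) Rx(roll)).
In Python, from station import arm gives the robot as it stands.
- The arm moves only by the tool move_arm, never from a script. Its argument "rows" is text: rows parted by semicolons, each of 7 numbers parted by spaces: the turn, a rotation vector about the tool's x, y, z in degrees, then the shift along the tool's x, y, z in m, then the finger opening in m, from 0 to 0.0876. A call has 1 to 8 rows; each row shifts and turns the commanded pose from where the row before left it, along the tool's axes as they then stand; what a row does not reach is not made up. A row lasts 1/8 s, in which the tool goes at most 62.5 mm and 10.7 degrees, less where a joint would pass 70% of its speed; a pose out of reach is approached as far as the arm can. A call is refused whole if a number of a shift passes 0.0625 or a number of a turn 10.7, either way. A call with a gripper value outside its range is refused whole. The fingers move at their own pace and stop on an object; "squeeze" is the grip in N (left out, the last holds). Time passes only in rows, so rows that do not move let the fingers close. It gives the time, the measured TCP pose, the force, the opening and the grip force at its end, in the units of the state.
- arm.get_state(): the state, without advancing time (a new reading comes with each control period).
- arm.grab_frame(name): name is "side" or "top" or "wrist"; returns (picture, depth): 400x640x3 uint8, blue, green, red; 400x640 float32, m along the optical axis (not along the pixel's ray), 0 where there is no reading.
- arm.camera_model(name): a dict with "mtx" (3x3 intrinsics, pixels), "camera_from_world" (4x4, takes a point from world to camera coordinates); the wrist camera has in their place "mount" (4x4, takes a point from camera to tool coordinates, whose origin is the TCP and whose axes are the flange's). Camera axes: x right, y down, z forward; pixel columns grow to the right and rows downward; lengths in m; the calibration is good to about 2 mm. A picture is of the moment at which its call begins: read the wrist's pose just before it. camera_model takes no time and is no camera call.
- arm.job_done(): hands the job in; it is judged then, once.
The state is a dict: "t": time; "q": joint angles; "qd": joint speeds; "joint_efforts": joint torques, N m; "eef_pos": TCP position; "ee_rot": TCP orientation; "force": force on the tool from outside, world axes, zero at the start; "moment": the same for the moment, N m; "width": finger opening in m; "gripper_force": force on a finger pad.
Only numpy, scipy, OpenCV 4.12 (cv2) and the standard library are available. Lean on these libraries where they do the work, as an engineer would, in place of code of your own. Each camera call takes 0.05 s, during which the arm holds its last target. There are 200 camera calls.

TASK

Get the raking light ready: draw the red-headed transport pin out of the lamp socket and stand it in the red side notch of the lamp foot, then put the white-domed lamp into the socket, push it down against the spring and twist it clockwise (seen from above) about a quarter turn to its stop. Finish while still holding the lamp in the gripper, turned to the stop and pressed fully home so that its body is flush on the socket face; the spring lifts it again if you let go. Leave the old amber-domed lamp and everything else on the table where it is.

Things in the scene. Friction and masses are not known exactly. Their poses are not given: they have to be found in the camera images.
- pin_head (a point): Transport pin, upright in the socket's central bore at the start: steel stem 12 mm dia, 62 mm long, under a round red head 24 mm dia, 22 mm high (80 g). This point: centre of the head, 73 mm above the pin's foot; z up along the pin. At the start it is 31 mm above the socket face and the foot 42 mm below: loose, lift straight up by over 45 mm to draw it.
- pin_foot (a point): Centre of the transport pin's foot, the lower end of its stem, 73 mm below the head's centre.
- notch (a point): Side notch on the lamp foot for parking the pin: red square pocket 16 x 16 mm inside, open at the top. This point: centre of its floor, 8 mm above the table, 85 mm from the socket axis along the socket's +y. Walls 8 mm thick, 32 mm above this floor on three sides, 20 mm on the foot's -x side. Pin standing in it: head centre 73 mm above this point.
- socket (a point): Bayonet socket, on a dark foot plate 110 x 165 x 8 mm fixed to the table. This point: socket axis, top face of the aluminium cover, 50 mm above the table; 65 mm outer dia, z up. Keyhole in the 5 mm cover: round hole 34 mm dia with two slots 11 mm wide reaching 25.5 mm from the axis, along the socket's x and -x, with yellow marks at their outer ends.
- contact (a joint): Sprung contact inside the socket, in m pushed down: 0 free, 0.009 with the lamp home, 0.012 at most. The lamp's cap meets it 9 mm short of home; 5 N to start it, 14 N with the lamp home. There the lamp's side pins are 3 mm below the cover, free to turn clockwise from above (yaw falling) 1.40 rad to the stops; anticlockwise is blocked. Let go, the lamp rises 3 mm.
- lamp_center (a point): Good lamp: white dome, square aluminium body 40 x 40 x 40 mm, 160 to 260 g, upright on its cap. This point: centre of the body, 38 mm above the lamp's underside. The dome, 28 mm dia, rises 16 mm above the body. Grip two opposite faces of the body. Home: body's underside on the socket face, this point 20 mm above the socket point. x towards a side pin (yellow stripes).
- lamp_cap (a point): Centre of the good lamp's underside. Brass cap 28 mm dia (3 mm chamfer at the foot), 18 mm long, below the square body, with two opposite side pins along the lamp's x and -x: 5 mm wide, 5 mm high, centred 7.5 mm above this point, reaching 22 mm from the axis. It enters the socket with the lamp's x along the socket's x, either way round. Yellow stripes on the body show the pin sides.
- old_lamp_center (a point): Old lamp of the same shape and size, with dark body and amber dome: leave it standing. This point is the centre of its square body, 38 mm above the table.
- jar: Jar with white cap, 56 mm dia, 80 mm high; origin at the centre of its underside. Leave it.
- bowl: Black rubber bowl, 124 mm dia, 75 mm high; origin at the centre of its underside. Leave it.
- brush: Brush lying on the table, along its x; leave it.
- spatula: Spatula lying on the table, along its x; leave it.
- fragment: Painted panel fragment, 150 x 200 x 14 mm, lying flat; origin at the centre of its underside. Leave it.

How it is judged:
On the way, in this order (a step that is already met when the one before it is completed fails the run):
1. the transport pin stands parked and released in the side notch (horizontal distance between pin_foot and notch below 0.006 m and z of pin_head in the frame of notch below 0.078 m and angle between pin_head's own z axis and vertical below 0.25 rad and contact force between the fingers and pin below 0.2 N), for 0.2 s.
2. the lamp is in the socket, its side pins in the slots (horizontal distance between lamp_center and socket below 0.005 m and z of lamp_center in the frame of socket below 0.03 m and angle between the x axis of lamp_center and the x axis of socket, either way round below 0.35 rad), for 0.05 s.
3. the lamp is turned clockwise to its stop with its side pins under the cover (horizontal distance between lamp_center and socket below 0.005 m and z of lamp_center in the frame of socket below 0.024 m and angle between the x axis of lamp_center and the x axis of socket, either way round above 1.1 rad), for 0.2 s.
At the end, for the whole second after the job is handed in: At the end and for 1 s: lamp gripped (>3 N), turned at least 1.1 rad from entry (stop 1.4), body within 1.7 mm of flush on the socket face, upright within 0.1 rad, within 5 mm of the axis; pin in the notch, untouched (foot within 6 mm of its axis and 5 mm of its floor, tilt < 0.25) (all of step 1 and horizontal distance between lamp_center and socket below 0.005 m and z of lamp_center in the frame of socket below 0.0217 m and angle between the x axis of lamp_center and the x axis of socket, either way round above 1.1 rad and angle between lamp_center's own z axis and vertical below 0.1 rad and contact force between the fingers and lamp above 3 N); the arm keeps its last pose, push and grip.
It fails at once if the old lamp is shifted by more than 30 mm (distance of old_lamp_center from where it was at the start of the episode above 0.03 m).
It fails at once if a bystander (jar, bowl, brush, spatula, panel fragment) is shifted by more than 40 mm (distance of any of jar, bowl, brush, spatula, fragment from where it was at the start of the episode above 0.04 m).
It also fails if it takes over 61 s, if anything falls off the work surface, if the arm or the gripper's body presses on something with over 40 N, if the wrist force passes 120 N, or if a joint passes its speed limit or range.

## Working session

There is one attempt and no reset: what is moved stays moved. The work goes in short steps, Python scripts to look and compute and a tool call to move; the robot and the scene stay as the last step left them, time stands still between calls to the robot, and variables do not carry over. Pictures are saved under pics/ and viewed, at most 10 in all, crops included, and the job is handed in when it is done.

Besides the shell and the picture viewer there is one more tool, called after "Emit:" as name(argument=value, ...) on one line, values as JSON. move_arm: Moves the arm, as the interface text tells. Its arguments: {"type":"object","properties":{"rows":{"type":"string"},"squeeze":{"type":"number"}},"required":["rows"]}

```bash
ls; mkdir -p pics; python3 - <<'E'
from station import arm
import cv2,numpy as np
s=arm.get_state();print({k:np.round(s[k],3) for k in s})
np.set_printoptions(precision=4,suppress=True)
for n in ["top","side"]:
    p,d=arm.grab_frame(n);cv2.imwrite(f"pics/{n}.png",p);np.savez(f"{n}.npz",p=p,d=d);m=arm.camera_model(n);print(n,m["mtx"],m["camera_from_world"])
print(arm.camera_model("wrist"))
a=[cv2.imread(f"pics/{n}.png") for n in("top","side")]
E
```

```text
pics
{'t': np.float64(0.0), 'q': array([-0.942,  0.359,  0.011, -0.   , -1.224, -0.288]), 'qd': array([-0.001, -0.001, -0.001,  0.002, -0.001, -0.   ]), 'joint_efforts': array([-0.0000e+00, -5.8271e+01,  2.9305e+01,  6.9970e+00,  7.0000e-03,
       -0.0000e+00]), 'eef_pos': array([ 0.225, -0.636,  0.209]), 'ee_rot': array([ 3.14 , -0.   , -2.801]), 'force': array([ 0.312,  0.617, -0.271]), 'moment': array([ 0.023, -0.032, -0.019]), 'gripper_force': np.float64(0.0), 'width': np.float64(0.088)}
top [[427.4876   0.     311.7258]
 [  0.     427.4876 206.3833]
 [  0.       0.       1.    ]] [[-0.0093 -0.9999 -0.0107 -0.0166]
 [-0.9989  0.0098 -0.0452  0.5326]
 [ 0.0453  0.0103 -0.9989  1.2512]
 [ 0.      0.      0.      1.    ]]
side [[396.7998   0.     327.9552]
 [  0.     396.7998 204.1008]
 [  0.       0.       1.    ]] [[-0.8284 -0.56   -0.0098  0.4506]
 [-0.4041  0.6097 -0.682   0.2846]
 [ 0.3879 -0.561  -0.7313  1.1859]
 [ 0.      0.      0.      1.    ]]
{'mtx': array([[340.1621,   0.    , 319.0115],
       [  0.    , 340.1621, 199.4636],
       [  0.    ,   0.    ,   1.    ]]), 'mount': array([[-0.0003, -0.9554, -0.2952,  0.0799],
       [ 1.    , -0.0004,  0.0001, -0.0003],
       [-0.0002, -0.2952,  0.9554, -0.1737],
       [ 0.    ,  0.    ,  0.    ,  1.    ]])}
```

View pics/top.png

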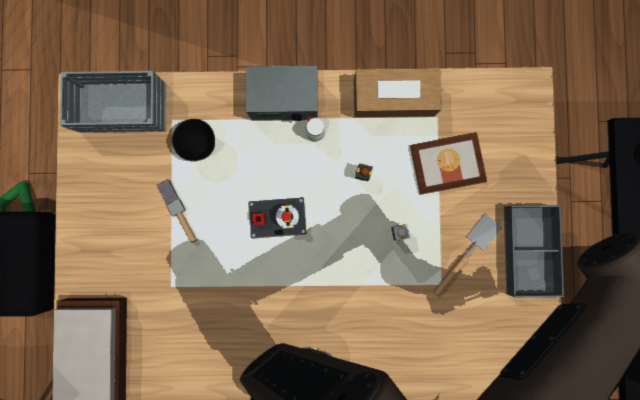

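View pics/side.png

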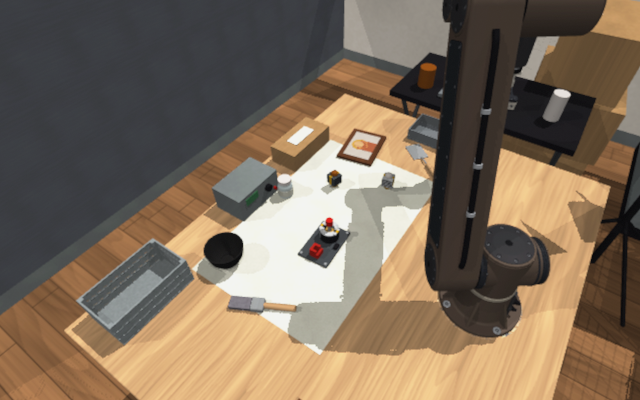

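The top view shows the pin head at about (287,216), the red notch at (258,218), the good lamp at (400,232) and the old lamp at (364,172). The side view shows the pin at (329,222), the notch at (316,250) and the lamp at (388,180).

```bash
cat > h.py <<'E'
import numpy as np,cv2
from scipy.spatial.transform import Rotation as R
from station import arm
np.set_printoptions(precision=4,suppress=True)
def tool(s):
    T=np.eye(4);T[:3,:3]=R.from_euler('xyz',s["ee_rot"]).as_matrix();T[:3,3]=s["eef_pos"];return T
def cam(n,s=None):
    m=arm.camera_model(n)
    return m["mtx"],(tool(s)@m["mount"] if n=="wrist" else np.linalg.inv(m["camera_from_world"]))
def onplane(K,C,uv,z):
    uv=np.atleast_2d(np.asarray(uv,float));d=np.c_[(uv-K[:2,2])/K[0,0],np.ones(len(uv))]@C[:3,:3].T
    return C[:3,3]+d*((z-C[2,3])/d[:,2])[:,None]
def two(A,B):
    M=np.zeros((3,3));b=np.zeros(3)
    for K,C,uv in(A,B):
        d=C[:3,:3]@np.array([(uv[0]-K[0,2])/K[0,0],(uv[1]-K[1,2])/K[0,0],1]);d/=np.linalg.norm(d)
        P=np.eye(3)-np.outer(d,d);M+=P;b+=P@C[:3,3]
    return np.linalg.solve(M,b)
def red(p):
    h=cv2.cvtColor(p,cv2.COLOR_BGR2HSV);return (((h[...,0]<8)|(h[...,0]>172))&(h[...,1]>150)&(h[...,2]>60)).astype(np.uint8)
def yellow(p):
    h=cv2.cvtColor(p,cv2.COLOR_BGR2HSV);return ((abs(h[...,0].astype(int)-27)<8)&(h[...,1]>130)&(h[...,2]>90)).astype(np.uint8)
def blobs(m,box,amin=8):
    x0,y0,x1,y1=box;w=np.zeros_like(m);w[y0:y1,x0:x1]=m[y0:y1,x0:x1]
    n,l,st,c=cv2.connectedComponentsWithStats(w);return [(c[i],st[i]) for i in range(1,n) if st[i,4]>=amin],l
E
python3 - <<'E'
from h import *
t=np.load("top.npz")["p"];s=np.load("side.npz")["p"]
Kt,Ct=cam("top");Ks,Cs=cam("side")
for n,p,b in(("t",t,(240,190,310,245)),("s",s,(290,205,360,270))):
    print(n,"red",*blobs(red(p),b)[0]);print(n,"yel",*blobs(yellow(p),b,2)[0])
for u,v in [((287,216),(329,222)),((400,232),(388,180))]:
    print(two((Kt,Ct,u),(Ks,Cs,v)))
print(onplane(Kt,Ct,[(287,216)],.081),onplane(Kt,Ct,[(258,218)],.04),onplane(Kt,Ct,[(400,232),(364,172)],.05))
g=(cv2.cvtColor(t,cv2.COLOR_BGR2GRAY)<75).astype(np.uint8)
c,_=cv2.findContours(cv2.morphologyEx(g[190:245,240:315],cv2.MORPH_OPEN,np.ones((3,3))),0,1)
for k in c:
    if cv2.contourArea(k)>300: 
        r=cv2.minAreaRect(k);P=onplane(Kt,Ct,cv2.boxPoints(r)+[240,190],.008);print(r,P)
a=cv2.resize(t[185:250,240:420],None,fx=4,fy=4,interpolation=2);b=cv2.resize(s[165:270,285:405],None,fx=4,fy=4,interpolation=2)
b=cv2.resize(b,(360,315));a=a[:,:720]
o=np.zeros((575,720,3),np.uint8);o[:260]=a;o[260:575,:360]=b;cv2.imwrite("pics/c1.png",o)
E
```

```text
t red (array([285.9649, 215.6667]), array([282, 211,   9,   9,  57], dtype=int32)) (array([258.1953, 218.4062]), array([252, 213,  13,  12, 128], dtype=int32))
t yel (array([286., 206.]), array([285, 205,   3,   3,   9], dtype=int32)) (array([287.875, 226.125]), array([287, 225,   3,   3,   8], dtype=int32))
s red (array([328.7209, 221.6512]), array([326, 218,   6,   9,  43], dtype=int32)) (array([315.7755, 250.2449]), array([310, 243,  13,  16, 147], dtype=int32))
s yel (array([321.8, 224.6]), array([321, 224,   3,   2,   5], dtype=int32)) (array([337.    , 231.1667]), array([336, 230,   3,   3,   6], dtype=int32))
[0.5045 0.0481 0.0753]
[ 0.4558 -0.2757  0.0338]
[[0.5031 0.0469 0.081 ]] [[0.4991 0.1336 0.04  ]] [[ 0.4551 -0.2731  0.05  ]
 [ 0.6281 -0.1731  0.05  ]]
((36.94027328491211, 27.395118713378906), (35.65065383911133, 54.08320617675781), 86.90594482421875) [[ 0.5502  0.1646  0.008 ]
 [ 0.5573  0.0041  0.008 ]
 [ 0.4519 -0.0007  0.008 ]
 [ 0.4447  0.1592  0.008 ]]
```

View pics/c1.png

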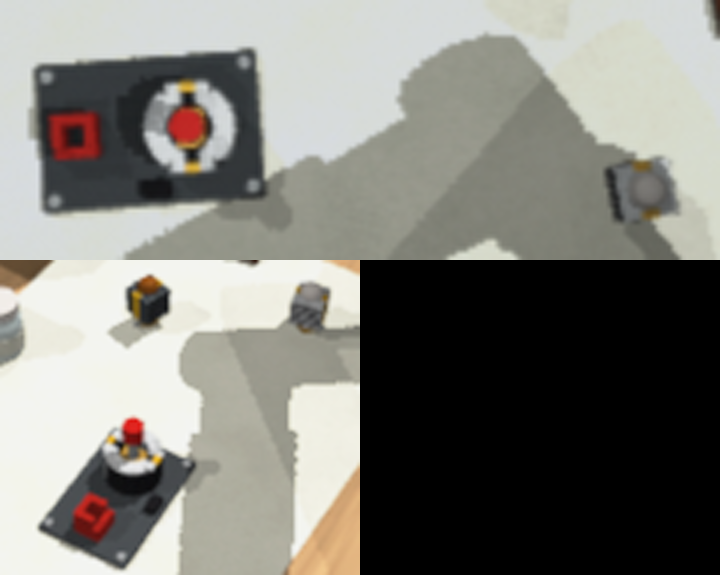

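The crops confirm the layout: pin standing in the socket with yellow marks above and below it, notch on the socket's +y side, and the good lamp's stripes roughly along world x. Socket is at about (0.503, 0.047) with yaw about 0.045, and the lamp at about (0.456, -0.275). Next I turn the tool to yaw -1.526 and go over the lamp for a wrist view.

Emit:
move_arm(rows="0 0 -10.45 0 0 0 0.0876;0 0 -10.45 0 0 0 0.0876;0 0 -10.45 0 0 0 0.0876;0 0 -10.45 0 0 0 0.0876;0 0 -10.4 0 0 0 0.0876;0 0 -10.4 0 0 0 0.0876;0 0 -10.4 0 0 0 0.0876", squeeze=20)

```text
t: 0.98
eef_pos: [0.2255, -0.6359, 0.2098]
ee_rot: [3.141, 0.001, -1.521]
force: [-0.8, -0.2, 0.1]
width: 0.0876
gripper_force: 0.0
```

Emit:
move_arm(rows="0 0 0 -0.05 -0.035 0 0.0876;0 0 0 -0.05 -0.035 0 0.0876;0 0 0 -0.05 -0.035 0 0.0876;0 0 0 -0.05 -0.035 0 0.0876;0 0 0 -0.05 -0.035 0 0.0876;0 0 0 -0.05 -0.035 0 0.0876;0 0 0 -0.05 -0.035 0 0.0876;0 0 0 0 0 0 0.0876")

```text
t: 1.98
eef_pos: [0.4568, -0.2725, 0.2102]
ee_rot: [-3.141, 0.0, -1.522]
force: [0.3, -0.5, -0.4]
width: 0.0878
gripper_force: 0.0
```

```bash
python3 - <<'E'
from h import *
s=arm.get_state();p,d=arm.grab_frame("wrist");cv2.imwrite("pics/wl.png",p)
import pickle;pickle.dump((s,p,d),open("wl.pkl","wb"));print(s["eef_pos"],s["ee_rot"])
E
```

```text
[ 0.4568 -0.2725  0.2102] [-3.1414  0.0003 -1.5216]
```

Emit:
move_arm(rows="0 0 0 -0.046 -0.009 0 0.0876;0 0 0 -0.046 -0.009 0 0.0876;0 0 0 -0.046 -0.009 0 0.0876;0 0 0 -0.046 -0.009 0 0.0876;0 0 0 -0.046 -0.009 0 0.0876;0 0 0 -0.046 -0.009 0 0.0876;0 0 0 -0.046 -0.009 0 0.0876;0 0 0 0 0 0 0.0876")

```text
t: 3.02
eef_pos: [0.504, 0.05, 0.21]
ee_rot: [3.141, -0.0, -1.525]
force: [0.3, -0.7, 0.5]
width: 0.0873
gripper_force: 0.0
```

```bash
python3 - <<'E'
from h import *
s=arm.get_state();p,d=arm.grab_frame("wrist");cv2.imwrite("pics/ws.png",p)
import pickle;pickle.dump((s,p,d),open("ws.pkl","wb"));print(s["t"],s["eef_pos"],s["ee_rot"])
a=cv2.imread("pics/wl.png")
cv2.imwrite("pics/w2.png",np.hstack([a[:,120:520],p[:,120:520]]))
E
```

```text
3.025 [0.504 0.05  0.21 ] [ 3.1411 -0.0002 -1.5251]
```

View pics/w2.png

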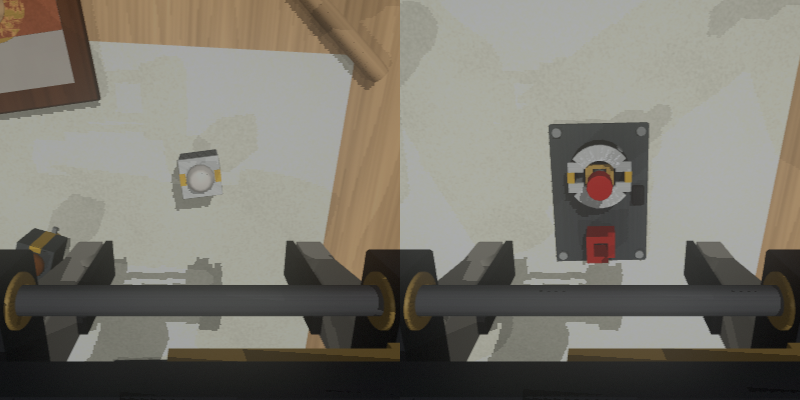

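Wrist views: the lamp is at about (320,178) in the full frame, with stripes at left and right and a few degrees of turn. In the second view the socket is at about (320,177) with its marks at (291,178) and (348,178), the pin head at (319,187) and the notch pocket at (320,250).

```bash
python3 - <<'E'
from h import *
import pickle
s,p,d=pickle.load(open("ws.pkl","rb"));K,C=cam("wrist",s)
f=lambda uv,z:onplane(K,C,uv,z)
b,l=blobs(yellow(p),(270,150,370,210),5)
for c,st in b: print("yel",c,st,f(c,.05)[0])
b,l=blobs(red(p),(280,160,370,270),20)
for i,(c,st) in enumerate(b): print("red",c,st)
R_=red(p)
# pin head: circle fit of the head's top rim (z .092), notch bbox
m=R_.copy();m[215:]=0;m[:150]=0
cn=max(cv2.findContours(m,0,1)[0],key=cv2.contourArea);(cx,cy),r=cv2.minEnclosingCircle(cn);print("head",cx,cy,r,f((cx,cy),.092),"rad",r/K[0,0]*(C[2,3]-.092))
# dark pixels inside notch = floor/pocket ; top-view notch outer rect
m=R_.copy();m[:220]=0;cn=max(cv2.findContours(m,0,1)[0],key=cv2.contourArea);rr=cv2.minAreaRect(cn);print("notch",rr,f(cv2.boxPoints(rr),.04))
# plate
g=(cv2.cvtColor(p,cv2.COLOR_BGR2GRAY)<95).astype(np.uint8);w=np.zeros_like(g);w[110:268,250:400]=1;g=cv2.morphologyEx(g|R_,3,np.ones((5,5)))
cn=max(cv2.findContours(g*w,0,1)[0],key=cv2.contourArea);rr=cv2.minAreaRect(cn);P=f(cv2.boxPoints(rr),.008);print("plate",rr,P,[np.linalg.norm(P[i]-P[i-1]) for i in(1,2)])
print("depths",d[178,325],d[187,319],d[250,320], d[240,300])
# 3D from depth: socket cover ring points
v,u=np.mgrid[140:215,280:362];z=d[140:215,280:362];X=np.stack([(u-K[0,2])/K[0,0]*z,(v-K[1,2])/K[0,0]*z,z,np.ones_like(z)],-1)@C.T
k=(abs(X[...,2]-.05)<.004)&(z>0);q=X[k][:,:2].astype(np.float32);print("cover",k.sum(),cv2.minEnclosingCircle(q),X[k][:,2].mean())
k=(abs(X[...,2]-.092)<.003)&(z>0);q=X[k][:,:2].astype(np.float32);print("headtop",k.sum(),cv2.minEnclosingCircle(q) if len(q) else 0)
s,p,d=pickle.load(open("wl.pkl","rb"));K,C=cam("wrist",s)
b,l=blobs(yellow(p),(280,140,360,210),4)
for c,st in b: print("lyel",c,st,f(c,.055)[0])
v,u=np.mgrid[140:215,280:362];z=d[140:215,280:362];X=np.stack([(u-K[0,2])/K[0,0]*z,(v-K[1,2])/K[0,0]*z,z,np.ones_like(z)],-1)@C.T
k=(abs(X[...,2]-.058)<.003)&(z>0);q=X[k][:,:2].astype(np.float32);print("bodytop",k.sum(),cv2.minAreaRect(q))
k=(X[...,2]>.066)&(z>0);q=X[k][:,:2].astype(np.float32);print("dome",k.sum(),cv2.minEnclosingCircle(q) if len(q) else 0,X[...,2].max())
cv2.imwrite("pics/z.png",np.hstack([cv2.resize(a,None,fx=4,fy=4) for a in(p[140:215,275:365],pickle.load(open("ws.pkl","rb"))[1][140:215,275:365])]))
E
```

```text
yel [312.3559 168.6102] [306 165  17  12  59] [0.5113 0.0408 0.05  ]
yel [290.4557 177.443 ] [287 173   8  10  79] [0.5329 0.0509 0.05  ]
yel [331.4 174. ] [330 172   3   5  10] [0.492  0.0454 0.05  ]
yel [347.9565 176.4348] [345 172   7  10  69] [0.4752 0.0472 0.05  ]
red [319.1327 187.2551] [307 175  25  25 490]
red [319.71   247.0299] [307 232  28  31 469]
head 319.2040710449219 186.89796447753906 12.811578750610352 [[0.5042 0.0481 0.092 ]] rad 0.010986597916230178
notch ((320.5, 247.0), (30.0, 27.0), 90.0) [[0.5144 0.1135 0.04  ]
 [0.485  0.1122 0.04  ]
 [0.4829 0.1484 0.04  ]
 [0.5131 0.1498 0.04  ]]
plate ((319.6995544433594, 192.47601318359375), (139.31211853027344, 99.36012268066406), 88.85424041748047) [[ 0.5609  0.0026  0.008 ]
 [ 0.4537 -0.0043  0.008 ]
 [ 0.4356  0.1618  0.008 ]
 [ 0.5572  0.17    0.008 ]] [np.float64(0.10738913116835389), np.float64(0.1671459159560868)]
depths 0.29991972 0.30317622 0.3965532 0.4086369
cover 2027 ((0.5036330223083496, 0.04905247688293457), 0.03521707281470299) 0.04930644561002831
headtop 524 ((0.5036945939064026, 0.049137599766254425), 0.01192000787705183)
lyel [337.3818 175.0909] [335 170   6  12  55] [ 0.4391 -0.2773  0.055 ]
lyel [302.5714 179.6071] [300 174   6  12  56] [ 0.4734 -0.271   0.055 ]
bodytop 991 ((0.45569300651550293, -0.274873822927475), (0.04053933918476105, 0.04035482928156853), 9.763379096984863)
dome 495 ((0.455767422914505, -0.27541565895080566), 0.012659391388297081) 0.3838729106333425
```

View pics/z.png

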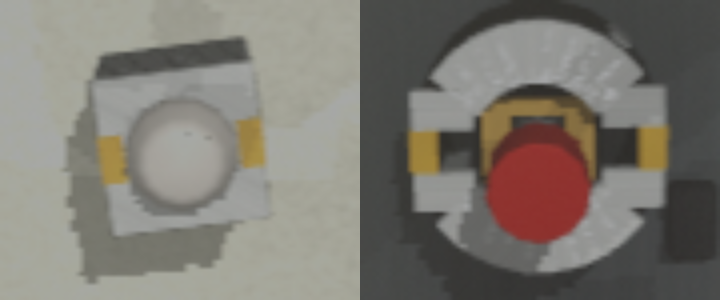

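Socket centre (0.504, 0.049), yaw about 0.063, both from the yellow marks and the cover circle. The notch then works out at (0.4987, 0.1338), which matches the top view. The lamp is at (0.4557, -0.275), yaw about 0.172. I'll grip the pin head now.

Emit:
move_arm(rows="0 0 0 0.001 0 0.035 0.06;0 0 0 0 0 0.035 0.06;0 0 0 0 0 0.035 0.06;0 0 0 0 0 0.02 0.06;0 0 0 0 0 0.013 0.06;0 0 0 0 0 0 0.06")

```text
t: 3.82
eef_pos: [0.5032, 0.0466, 0.0718]
ee_rot: [3.14, -0.001, -1.528]
force: [0.4, -0.5, -0.4]
width: 0.0598
gripper_force: 0.0
```

Emit:
move_arm(rows="0 0 0 0 0 0 0.015;0 0 0 0 0 0 0.015;0 0 0 0 0 0 0.015;0 0 0 0 0 0 0.015;0 0 0 0 0 0 0.015;0 0 0 0 0 0 0.015", squeeze=20)

```text
t: 4.58
eef_pos: [0.5039, 0.0479, 0.0726]
ee_rot: [-3.141, 0.0, -1.526]
force: [-0.3, -0.1, 2.0]
width: 0.022
gripper_force: 20.0
```

Emit:
move_arm(rows="0 0 0 0 0 -0.02 0.015;0 0 0 0 0 -0.02 0.015;0 0 0 0 0 -0.02 0.015;0 0 0 -0.028 0.0005 0 0.015;0 0 0 -0.029 0.0005 0 0.015;0 0 0 -0.028 0.0005 0 0.015;0 0 0 0 0 0 0.015;0 0 0 0 0 0 0.015")

```text
t: 5.58
eef_pos: [0.4981, 0.1323, 0.132]
ee_rot: [3.141, -0.0, -1.526]
force: [-1.4, -0.6, -0.2]
width: 0.0222
gripper_force: 20.0
```

```bash
python3 - <<'E'
from h import *
s=arm.get_state();print(s["eef_pos"],s["ee_rot"])
I=[]
for n in("wrist","side","top"):
    p,d=arm.grab_frame(n);K,C=cam(n,s);I.append(p);np.savez("n_"+n,p=p,d=d)
    for c,st in blobs(red(p),{"wrist":(200,0,440,290),"side":(270,180,380,280),"top":(235,185,315,250)}[n],8)[0]:print(n,c,st,onplane(K,C,c,.141))
o=np.zeros((400,800,3),np.uint8);o[:,:400]=I[0][:,120:520];o[:,400:]=cv2.resize(I[1][190:270,280:360],(400,400),interpolation=2);cv2.imwrite("pics/n.png",o)
E
```

```text
[0.4981 0.1323 0.132 ] [ 3.1408 -0.0004 -1.5263]
wrist [317.9636 192.4746] [299 172  38  46 906] [[0.5004 0.0992 0.141 ]]
wrist [319.4663 256.61  ] [ 297  227   44   56 1782] [[0.4981 0.1348 0.141 ]]
side [274.875 187.125] [274 186   3   3   8] [[0.7092 0.0683 0.141 ]]
side [314.2174 226.9565] [311 223   8   9  46] [[0.5005 0.136  0.141 ]]
side [315.7534 250.4795] [310 244  13  15 146] [[0.4459 0.2051 0.141 ]]
top [262.7273 217.3939] [261 213   4  10  33] [[0.4986 0.1073 0.141 ]]
```

View pics/n.png

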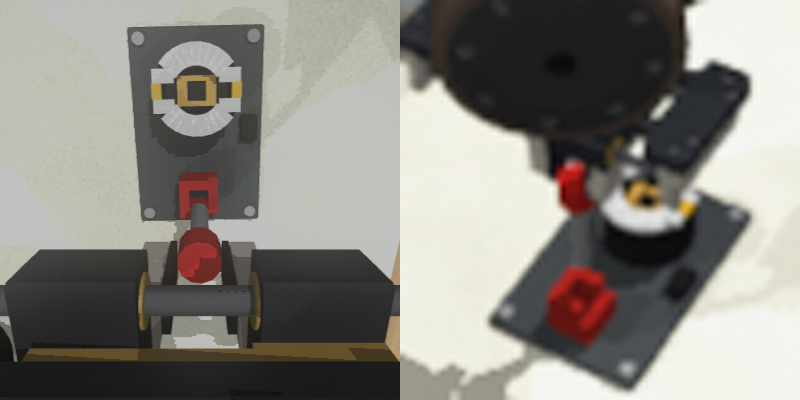

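The pin hangs upright in the gripper: head at (319,255) and stem down to about (318,205) in the wrist view, with the notch at (318,190) just in front of it in perspective. I'll measure the notch rim, the marks and the pin's axis in this same view.

```bash
python3 - <<'E'
from h import *
s=arm.get_state();z=np.load("n_wrist.npz");p,d=z["p"],z["d"];K,C=cam("wrist",s)
v,u=np.mgrid[0:400,0:640];X=np.stack([(u-K[0,2])/K[0,0]*d,(v-K[1,2])/K[0,0]*d,d,np.ones_like(d)],-1)@C.T
r=red(p)>0
yb=[c for c,st in blobs(yellow(p),(260,70,380,115),15)[0]]
print([ (c,onplane(K,C,c,.05)) for c in yb])
k=r&(v<225)&(abs(X[...,2]-.04)<.003);q=X[k][:,:2].astype(np.float32);print("rim",k.sum(),cv2.minAreaRect(q),q.min(0),q.max(0))
k=r&(v>225)&(d>0);print("head z",X[k][:,2].max())
zt=X[k][:,2].max();k2=k&(abs(X[...,2]-np.percentile(X[k][:,2],95))<.003);q=X[k2][:,:2].astype(np.float32);print("headtop",np.percentile(X[k][:,2],95),cv2.minEnclosingCircle(q))
# stem: grey column between; per-row centre via depth
for row in range(204,236,4):
    a=(X[row,:,2]>.06)&(u[row]>290)&(u[row]<350)&(d[row]>0)
    if a.sum(): uu=u[row][a];print(row,uu.min(),uu.max(),X[row][a][:,:3].mean(0))
cv2.imwrite("pics/n2.png",cv2.resize(p[165:285,260:380],(600,600),interpolation=2))
E
```

```text
[(array([356.4717,  89.4528]), array([[0.4755, 0.0472, 0.05  ]])), (array([276.0342,  91.0137]), array([[0.533 , 0.0507, 0.05  ]]))]
rim 535 ((0.5027018785476685, 0.13338570296764374), (0.023947428911924362, 0.03142186254262924), 4.677794933319092) [0.4898 0.1174] [0.5154 0.1499]
head z 0.15478743967625458
headtop 0.1518095155893292 ((0.49855998158454895, 0.13286235928535461), 0.01200510561466217)
204 315 324 [0.4985 0.1278 0.0704]
208 312 326 [0.4988 0.1284 0.0779]
212 312 327 [0.4985 0.1285 0.0859]
216 312 327 [0.4985 0.1285 0.0941]
220 311 328 [0.4985 0.1287 0.1009]
224 311 328 [0.4986 0.1287 0.108 ]
228 311 328 [0.4989 0.1228 0.1293]
232 306 333 [0.4988 0.1226 0.1355]
```

View pics/n2.png

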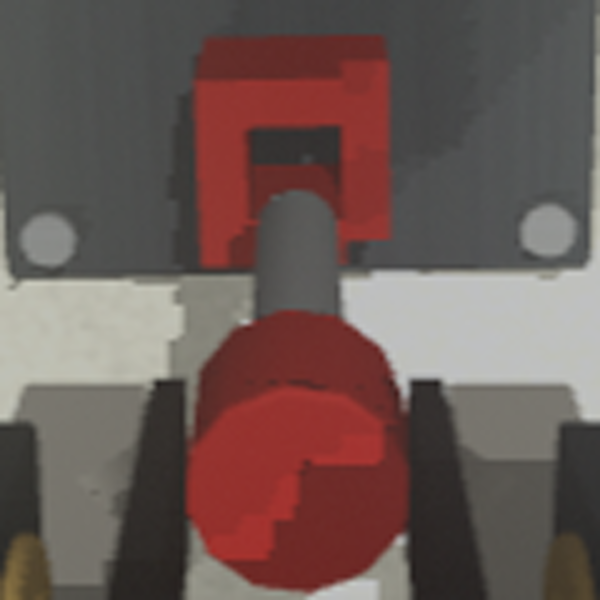

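The rim fit puts the pocket axis at (0.4987, 0.1333), and the pin axis, from head and stem, is at (0.4986, 0.1330), upright. They are aligned within 1 mm, so I lower it.

Emit:
move_arm(rows="0 0 0 -0.0004 0 0.015 0.015;0 0 0 0 0 0.012 0.015;0 0 0 0 0 0.01 0.015;0 0 0 0 0 0.008 0.015;0 0 0 0 0 0.006 0.015;0 0 0 0 0 0.005 0.015;0 0 0 0 0 0 0.015;0 0 0 0 0 0 0.015")

```text
t: 6.72
eef_pos: [0.4986, 0.1331, 0.0766]
ee_rot: [-3.141, 0.0, -1.527]
force: [-0.8, -0.1, -0.7]
width: 0.0221
gripper_force: 20.0
```

Emit:
move_arm(rows="0 0 0 0 0 0.002 0.015;0 0 0 0 0 0.002 0.015;0 0 0 0 0 0 0.015;0 0 0 0 0 0 0.015")

```text
t: 7.22
eef_pos: [0.4987, 0.1331, 0.0726]
ee_rot: [-3.141, 0.0, -1.527]
force: [0.0, -0.4, 2.1]
width: 0.0221
gripper_force: 20.0
```

Emit:
move_arm(rows="0 0 0 0 0 0 0.06;0 0 0 0 0 0 0.06;0 0 0 0 0 0 0.06;0 0 0 0 0 -0.03 0.06;0 0 0 0 0 -0.05 0.0876;0 0 0 0 0 -0.06 0.0876;0 0 0 0 0 0 0.0876;0 0 0 0 0 0 0.0876")

```text
t: 8.22
eef_pos: [0.498, 0.133, 0.2122]
ee_rot: [3.141, 0.001, -1.527]
force: [-0.2, -0.6, 0.1]
width: 0.0872
gripper_force: 0.0
```

```bash
python3 - <<'E'
from h import *
s=arm.get_state();print(s["t"],s["eef_pos"],s["ee_rot"])
p,d=arm.grab_frame("wrist");K,C=cam("wrist",s)
v,u=np.mgrid[0:400,0:640];X=np.stack([(u-K[0,2])/K[0,0]*d,(v-K[1,2])/K[0,0]*d,d,np.ones_like(d)],-1)@C.T
r=red(p)>0
k=r&(X[...,2]>.085)&(d>0);print("top z",np.median(X[k][:,2]),k.sum(),cv2.minEnclosingCircle(X[k][:,:2].astype(np.float32)))
for c,st in blobs(yellow(p),(200,20,440,250),20)[0]:print(c,st,onplane(K,C,c,.05))
E
```

```text
8.225 [0.498  0.133  0.2122] [ 3.1415  0.0006 -1.527 ]
top z 0.09130391618604816 465 ((0.4986777901649475, 0.13398583233356476), 0.01140241976827383)
[319.325   91.2917] [304  79  28  24 240] [[0.5016 0.0501 0.05  ]]
[347.5368  89.5579] [344  84   8  12  95] [[0.4752 0.0474 0.05  ]]
[286.2892  91.1807] [283  86   8  11  83] [[0.5327 0.0513 0.05  ]]
```

The pin stands parked and upright (head top at z 0.091, centre (0.4987, 0.134)). Next the lamp.

Emit:
move_arm(rows="0 0 -7.3 0 0 0 0.0876;0 0 0 0.0564 0.0159 0 0.0876;0 0 0 0.0564 0.0159 0 0.0876;0 0 0 0.0564 0.0159 0 0.0876;0 0 0 0.0564 0.0159 0 0.0876;0 0 0 0.0564 0.0159 0 0.0876;0 0 0 0.0564 0.0159 0 0.0876;0 0 0 0.0564 0.0159 0 0.0876")

```text
t: 9.28
eef_pos: [0.455, -0.2767, 0.2109]
ee_rot: [3.139, 0.001, -1.399]
force: [0.7, 0.7, 0.1]
width: 0.0874
gripper_force: 0.0
```

Emit:
move_arm(rows="0 0 0 0 0 0 0.0876;0 0 0 0 0 0.035 0.0876;0 0 0 0 0 0.035 0.0876;0 0 0 0 0 0 0.0876;0 0 0 0 0 0 0.0876")

```text
t: 9.9
eef_pos: [0.4567, -0.2748, 0.143]
ee_rot: [3.141, -0.0, -1.398]
force: [-0.8, 0.1, 0.2]
width: 0.0877
gripper_force: 0.0
```

```bash
python3 - <<'E'
from h import *
s=arm.get_state();print(s["t"],s["eef_pos"],s["ee_rot"])
p,d=arm.grab_frame("wrist");K,C=cam("wrist",s);cv2.imwrite("pics/l2.png",p)
v,u=np.mgrid[0:400,0:640];X=np.stack([(u-K[0,2])/K[0,0]*d,(v-K[1,2])/K[0,0]*d,d,np.ones_like(d)],-1)@C.T
near=(d>0)&(np.hypot(X[...,0]-.4557,X[...,1]+.275)<.04)
k=near&(abs(X[...,2]-.058)<.003);print("body",k.sum(),X[k][:,2].mean(),cv2.minAreaRect(X[k][:,:2].astype(np.float32)))
k=near&(X[...,2]>.064)&(X[...,2]<.08);print("dome",k.sum(),cv2.minEnclosingCircle(X[k][:,:2].astype(np.float32)))
E
```

```text
9.9 [ 0.4567 -0.2748  0.143 ] [ 3.1414 -0.0005 -1.3983]
body 1480 0.057332147533190256 ((0.4561964273452759, -0.27474287152290344), (0.04025643318891525, 0.04070613533258438), 11.157004356384277)
dome 846 ((0.45606470108032227, -0.27513518929481506), 0.013515441678464413)
```

Emit:
move_arm(rows="0 0 -0.6 0 0.0005 0.03 0.0876;0 0 0 0 0 0.03 0.0876;0 0 0 0 0 0.025 0.0876;0 0 0 0 0 0.016 0.0876;0 0 0 0 0 0.008 0.0876;0 0 0 0 0 0 0.0876;0 0 0 0 0 0 0.0876")

```text
t: 10.82
eef_pos: [0.4565, -0.2753, 0.0344]
ee_rot: [-3.14, -0.001, -1.389]
force: [-0.2, -0.4, -0.3]
width: 0.0874
gripper_force: 0.0
```

Emit:
move_arm(rows="0 0 0 0 0 0 0.03;0 0 0 0 0 0 0.03;0 0 0 0 0 0 0.03;0 0 0 0 0 0 0.03;0 0 0 0 0 0 0.03;0 0 0 0 0 0 0.03;0 0 0 0 0 0 0.03", squeeze=45)

```text
t: 11.7
eef_pos: [0.4556, -0.2751, 0.0333]
ee_rot: [3.141, 0.0, -1.389]
force: [0.3, 0.3, -0.4]
width: 0.0394
gripper_force: 45.0
```

Emit:
move_arm(rows="0 0 0 0 0 -0.02 0.03;0 0 0 0 0 -0.045 0.03;0 0 0 0 0 -0.045 0.03;0 0 6.8 0 0 0 0.03;0 0 0 0 0 0 0.03")

```text
t: 12.32
eef_pos: [0.4554, -0.2749, 0.1435]
ee_rot: [-3.141, 0.0, -1.507]
force: [-0.3, 0.2, -1.9]
width: 0.0395
gripper_force: 45.0
```

Emit:
move_arm(rows="0 0 0 -0.04 -0.0086 0 0.03;0 0 0 -0.04 -0.0086 0 0.03;0 0 0 -0.04 -0.0086 0 0.03;0 0 0 -0.04 -0.0086 0 0.03;0 0 0 -0.04 -0.0086 0 0.03;0 0 0 -0.04 -0.0086 0 0.03;0 0 0 -0.04 -0.0086 0 0.03;0 0 0 -0.04 -0.0086 0 0.03")

```text
t: 13.32
eef_pos: [0.5035, 0.0498, 0.1424]
ee_rot: [3.14, -0.001, -1.504]
force: [0.6, -1.2, -1.4]
width: 0.0393
gripper_force: 45.0
```

Emit:
move_arm(rows="0 0 0 0 0 0 0.03;0 0 0 0 0 0 0.03")

```text
t: 13.58
eef_pos: [0.5033, 0.0484, 0.1425]
ee_rot: [3.14, -0.001, -1.505]
force: [-0.1, -0.5, -1.8]
width: 0.0395
gripper_force: 45.0
```

```bash
python3 - <<'E'
from h import *
s=arm.get_state();print(s["t"],s["eef_pos"],s["ee_rot"],s["force"],s["width"])
p,d=arm.grab_frame("wrist");K,C=cam("wrist",s)
q,e=arm.grab_frame("side")
v,u=np.mgrid[0:400,0:640];X=np.stack([(u-K[0,2])/K[0,0]*d,(v-K[1,2])/K[0,0]*d,d,np.ones_like(d)],-1)@C.T
near=(d>0)&(np.hypot(X[...,0]-s["eef_pos"][0],X[...,1]-s["eef_pos"][1])<.035)&(u>250)&(u<390)
for lo in np.arange(.1,.24,.01): print(round(lo,3),(near&(X[...,2]>lo)&(X[...,2]<lo+.01)).sum(),end="; ")
print()
tc=s["eef_pos"][2];
k=near&(X[...,2]>tc+.032)&(X[...,2]<tc+.05);print("dome",k.sum(),cv2.minEnclosingCircle(X[k][:,:2].astype(np.float32)) if k.any() else 0)
for c,st in blobs(yellow(p),(200,20,440,390),15)[0]:print(c,st,onplane(K,C,c,.05)[0],onplane(K,C,c,tc+.02)[0])
o=np.zeros((400,800,3),np.uint8);o[:,:400]=p[:,120:520];o[:,400:]=cv2.resize(q[170:290,270:390],(400,400),interpolation=2);cv2.imwrite("pics/i.png",o)
E
```

```text
13.575 [0.5033 0.0484 0.1425] [ 3.1396 -0.0007 -1.5053] [-0.1345 -0.4985 -1.8216] 0.03948073127865008
0.1 0; 0.11 0; 0.12 64; 0.13 368; 0.14 494; 0.15 507; 0.16 3496; 0.17 2218; 0.18 1134; 0.19 613; 0.2 633; 0.21 397; 0.22 16; 0.23 1136; 
dome 2749 ((0.5040702223777771, 0.03704044967889786), 0.031595584005117416)
[314.8148 184.3333] [308 183  13   5  27] [0.5076 0.0377 0.05  ] [0.5083 0.0084 0.1625]
[328.9545 193.1818] [328 188   4  12  22] [0.4956 0.0444 0.05  ] [0.5014 0.0122 0.1625]
[282.8302 198.1792] [279 192   9  13 106] [0.5329 0.0511 0.05  ] [0.523  0.0161 0.1625]
[353.1636 197.7364] [349 192   9  13 110] [0.4756 0.047  0.05  ] [0.4898 0.0137 0.1625]
[283.9535 266.4535] [278 256  13  22 258] [0.5299 0.1132 0.05  ] [0.5212 0.052  0.1625]
[354.0877 266.9035] [349 256  11  22 228] [0.4688 0.1097 0.05  ] [0.4859 0.05   0.1625]
[225.4684 317.6962] [223 306   7  24  79] [0.5815 0.169  0.05  ] [0.551  0.0842 0.1625]
[413.     315.3509] [411 308   5  17  57] [0.4102 0.1555 0.05  ] [0.4521 0.0764 0.1625]
[417.454  350.9189] [383 343  57  17 641] [0.4002 0.1945 0.05  ] [0.4463 0.0989 0.1625]
[244.7795 352.2023] [202 349  80  11 440] [0.5638 0.2063 0.05  ] [0.5408 0.1058 0.1625]
```

View pics/i.png

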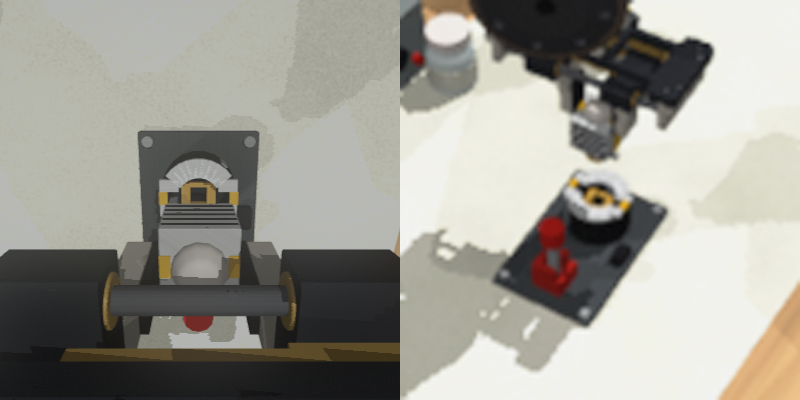

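Seen from the wrist, the lamp hangs above the socket with its stripes at (284,266) and (354,267), and the socket marks are at (283,198) and (353,198). Socket centre is (0.5042, 0.049) and the lamp axis about (0.5035, 0.0485), with yaw matched, so I shift slightly and lower.

Emit:
move_arm(rows="0 0 0 -0.0005 -0.0007 0.015 0.03;0 0 0 0 0 0.015 0.03;0 0 0 0 0 0.012 0.03;0 0 0 0 0 0.01 0.03;0 0 0 0 0 0.008 0.03;0 0 0 0 0 0.005 0.03;0 0 0 0 0 0 0.03;0 0 0 0 0 0 0.03", squeeze=50)

```text
t: 14.68
eef_pos: [0.5051, 0.0493, 0.0787]
ee_rot: [-3.141, 0.0, -1.507]
force: [-0.5, 0.4, -1.7]
width: 0.0395
gripper_force: 50.0
```

Emit:
move_arm(rows="0 0 0 -0.0002 0.0005 0.003 0.03;0 0 0 0 0 0.003 0.03;0 0 0 0 0 0.003 0.03;0 0 0 0 0 0.002 0.03;0 0 0 0 0 0 0.03;0 0 0 0 0 0 0.03")

```text
t: 15.42
eef_pos: [0.5046, 0.0494, 0.0682]
ee_rot: [-3.141, -0.0, -1.507]
force: [-1.7, 0.4, 8.7]
width: 0.0393
gripper_force: 50.0
```

Emit:
move_arm(rows="0 0 0 0 0 0.001 0.03;0 0 0 0 0 0.001 0.03;0 0 0 0 0 0.001 0.03;0 0 0 0 0 0.0005 0.03;0 0 0 0 0 0 0.03;0 0 0 0 0 0 0.03")

```text
t: 16.18
eef_pos: [0.5047, 0.0494, 0.0653]
ee_rot: [-3.14, -0.0, -1.507]
force: [-5.8, 0.8, 15.4]
width: 0.0391
gripper_force: 50.0
```

Emit:
move_arm(rows="0 0 0 0 0.0007 0.0005 0.03;0 0 0 0 0 0.0005 0.03;0 0 0 0 0 0 0.03;0 0 4 0 0 0 0.03;0 0 6 0 0 0 0.03;0 0 0 0 0 0 0.03")

```text
t: 16.92
eef_pos: [0.5054, 0.0494, 0.0653]
ee_rot: [-3.138, 0.001, -1.682]
force: [-3.9, -2.0, 19.3]
width: 0.0392
gripper_force: 50.0
```

Emit:
move_arm(rows="0 0 8 0 0 0 0.03;0 0 8 0 0 0 0.03;0 0 8 0 0 0 0.03;0 0 8 0 0 0 0.03;0 0 8 0 0 0 0.03;0 0 8 0 0 0 0.03;0 0 0 0 0 0 0.03;0 0 0 0 0 0 0.03")

```text
t: 17.92
eef_pos: [0.5058, 0.0497, 0.0653]
ee_rot: [-3.139, 0.004, -2.519]
force: [-2.2, -1.6, 18.5]
width: 0.0394
gripper_force: 50.0
```

```bash
python3 - <<'E'
from h import *
s=arm.get_state();print(s["eef_pos"],s["ee_rot"],s["force"],s["moment"],s["q"])
p,d=arm.grab_frame("wrist");K,C=cam("wrist",s);q,e=arm.grab_frame("side")
o=np.zeros((400,800,3),np.uint8);o[:,:400]=p[:,120:520];o[:,400:]=cv2.resize(q[170:290,270:390],(400,400),interpolation=2);cv2.imwrite("pics/j.png",o)
E
```

```text
[0.5058 0.0497 0.0653] [-3.1395  0.0041 -2.5186] [-2.1913 -1.553  18.5278] [-0.2907  1.1452 -0.0865] [ 0.4862  0.2313 -0.5459  0.0021 -0.7893 -1.4356]
```

View pics/j.png

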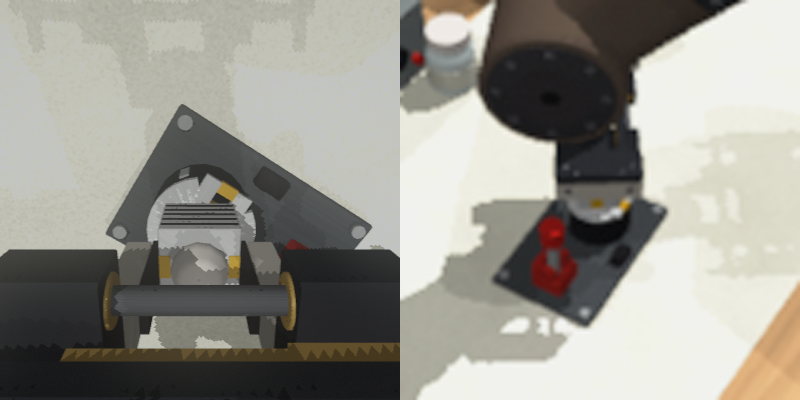

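The lamp has turned with the gripper by about 58°, its body sits down on the cover, and the pin still stands in the notch. I continue to the stop.

Emit:
move_arm(rows="0 0 6 0 0 0 0.03;0 0 6 0 0 0 0.03;0 0 5 0 0 0 0.03;0 0 4 0 0 0 0.03;0 0 2 0 0 0 0.03;0 0 0 0 0 0 0.03;0 0 0 0 0 0 0.03")

```text
t: 18.9
eef_pos: [0.5044, 0.0496, 0.0653]
ee_rot: [-3.141, 0.002, -2.92]
force: [-8.1, 1.2, 25.2]
width: 0.0395
gripper_force: 50.0
```

```bash
python3 - <<'E'
from h import *
s=arm.get_state();print(s["eef_pos"],s["ee_rot"],s["force"],s["moment"])
p,d=arm.grab_frame("wrist");K,C=cam("wrist",s);q,e=arm.grab_frame("side")
b=blobs(yellow(p),(270,120,370,300),30)[0]
for c,st in b: print(c,st,onplane(K,C,c,.05)[0],onplane(K,C,c,.09)[0])
Ks,Cs=cam("side")
for c,st in blobs(red(q),(290,205,360,270))[0]:print("side red",c,st,onplane(Ks,Cs,c,.081))
o=np.zeros((400,800,3),np.uint8);o[:,:400]=p[:,120:520];o[:,400:]=cv2.resize(q[200:270,290:360],(400,400),interpolation=2);cv2.imwrite("pics/k.png",o)
E
```

```text
[0.5044 0.0496 0.0653] [-3.1413  0.0024 -2.9195] [-8.1374  1.2113 25.2096] [0.5382 3.3695 0.3305]
[327.1598 185.8361] [318 178  20  16 244] [0.4745 0.0473 0.05  ] [0.4643 0.044  0.09  ]
[283.9753 266.4609] [278 256  12  22 243] [0.5307 0.033  0.05  ] [0.5085 0.0327 0.09  ]
[353.9625 266.3625] [349 256  12  22 240] [0.5211 0.0752 0.05  ] [0.501 0.066 0.09 ]
side red [315.5587 247.1453] [309 235  14  24 179] [[0.4808 0.1601 0.081 ]]
```

View pics/k.png

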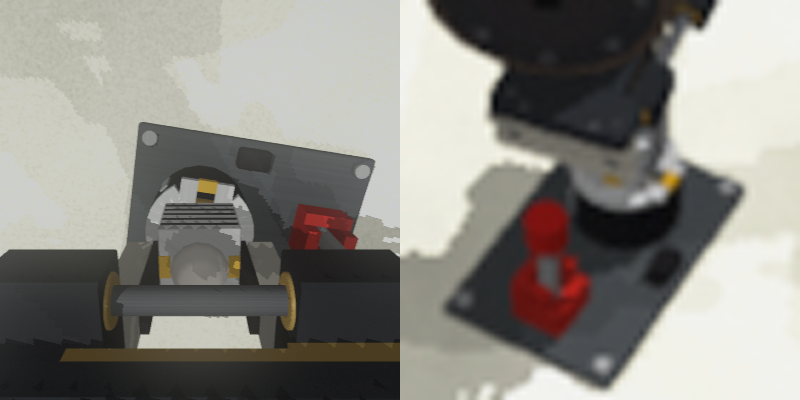

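The stripes show the lamp turned about 1.4 rad to its stop. It is centred at (0.505, 0.049) and flush, with a push of about 25 N against the spring's 14 N, and the pin is upright in the notch.

```bash
python3 -c "
from station import arm
print(arm.job_done())"
```

```text
the job is handed in; nothing more can be done
None
```

I parked the transport pin upright in the red notch, and put the white-domed lamp in the socket, turned clockwise to its stop, pressed flush and still held in the gripper. I handed the job in about 19 s into the run; the system gave no verdict.

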